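Open the jar whose cap may have either thread hand

ROBOT

A 7-joint arm with a two-finger parallel gripper is mounted at the origin on the work surface. World frame = base frame: x ahead of the robot, y to its left, z up, the work surface at z = 0. Lengths are in m, angles in rad, forces in N, time in s.
With the tool pointing down it reaches from about 0.425 to 0.875 m from the base axis. Payload 9.9 kg.
Tool frame: the origin (TCP) lies at the very end of the fingers, on their centre line; the grasp point (between the pads) lies 19 mm behind it; z points along the fingers, y is the direction in which the jaws open and shut (so a half turn about z gives the same grasp; the last joint's range is limited). The gripper opens to 85 mm and grips with 20 to 120 N. Pads are 22 mm wide; open, the fingers measure 114 mm over their backs; the gripper's body (76 mm by 85 mm) begins 54 mm behind the grasp point. The pads swing forward as they close: fully open they stand 13 mm farther back than shut.
Start: joints at [1.159, 0.576, 0.025, 1.437, -0.015, 1.129, -0.057], TCP at [0.217, -0.639, 0.231] pointing down, gripper open.
Joint ranges: [-2.76, 2.76], [-0.34, 2.15], [-1.52, 1.57], [0.19, 2.46], [-1.09, 4.23], [0.17, 1.99], [-2.82, 2.82]. Speed limits (rad/s): [2.22, 2.22, 3.01, 3.01, 3.14, 3.14, 3.14].

INTERFACE

Orientations are given as a 3x3 rotation matrix whose columns are the frame's x, y, z axes.
In Python, from rig import ctrl gives the robot as it stands.
- The arm moves only by the shell command python3 -m inch 'ROWS' [OPENING]. ROWS is JSON, a list of rows, each a list of 2 entries, a list of its own where there are three numbers: the shift along the world's x, y, z in cm, then the turn about the world's z in units of 6 degrees (1.0 is 6 degrees). In form: [[[dx, dy, dz], turn], ...]. A call has 1 to 5 rows; each row shifts and turns the commanded pose from where the row before left it; what a row does not reach is not made up. A row lasts 1/10 s, in which the tool goes at most 50 mm and 8.59 degrees, less where a joint would pass 70% of its speed; a pose out of reach is approached as far as the arm can. A call with a gripper value outside its range is refused whole. OPENING is the opening, from 0 (shut) to 1 (fully open), set as the call begins (- or left out, the last holds). The fingers move at their own pace and stop on an object; the grip force is fixed at half the most. Time passes only in rows, so rows that do not move let the fingers close. It gives the time, the measured TCP pose, the force and the opening at its end, in the units of the state.
- ctrl.get_state(): the state, without advancing time (a new reading comes with each control period).
- ctrl.grab_frame(name): name is "side" or "top" or "wrist"; returns a dict with "color" (400x640x3 uint8, red, green, blue), "fx", "fy", "cx", "cy" (pixels), "dist_coeffs" ([k1, k2, p1, p2, k3] as OpenCV has them; the pictures are not rectified), "rvec" (rotation vector, rad) and "tvec" (3), from world to camera coordinates, as OpenCV has them; the wrist camera has in their place "hand_eye" (4x4, takes a point from camera to tool coordinates, whose origin is the TCP and whose axes are the flange's). Camera axes: x right, y down, z forward; pixel columns grow to the right and rows downward; lengths in m; the calibration is good to about 2 mm. A picture is of the moment at which its call begins: read the wrist's pose just before it. There is no depth.
- ctrl.hand_in(): hands the job in, once; it reports no verdict.
The state is a dict: "t": time; "q": joint angles; "joint_vel": joint speeds; "joint_efforts": joint torques, N m; "position": TCP position; "orientation": TCP orientation; "wrist_force": force on the tool from outside, world axes, zero at the start; "torque": the same for the moment, N m; "width": finger opening in m.
Only numpy, scipy, OpenCV 4.12 (cv2) and the standard library are available. Lean on these libraries where they do the work, as an engineer would, in place of code of your own. Each camera call takes 0.05 s, during which the arm holds its last target. There are 200 camera calls.

TASK

Slide the keeper of the jar clamp fully back so that its fork is clear of the cap. The cap may be right-hand or left-hand threaded: feel which way it loosens, turn it about a fifth of a turn that way while it sits on the jar, then lift it off without wrenching it. Finish still holding the cap in the gripper, level and still, straight above the jar and at least 6 cm higher than where it sat, with everything else left where it stands.

Things in the scene. Friction and masses are not known exactly. Their poses are not given: they have to be found in the camera images.
- clamp: Fixed jar clamp: aluminium base 130 x 175 x 14 mm, a round glass jar (70 mm wide) held upright between two grey cheeks, and a grey tower (60 x 70 mm, 117 mm high, its middle 75 mm from the jar along the clamp's +y) that carries the keeper. Origin: on the jar's axis at the underside of the base; z up; +y points from the jar to the tower. It cannot move.
- jar_mouth (a point): Centre of the jar's mouth rim, on the jar's axis, 112.5 mm above the clamp's underside; axes as the clamp's. The thread's hand differs from time to time and cannot be seen: the wrong way the cap meets a hard stop after 0.15 to 0.55 rad (free turning takes under 0.3 N m, the stop 0.5). The cap does not rise as it turns; until free it lifts only about 2 mm.
- cap: White plastic cap: ribbed round skirt (60 mm wide, 26.5 mm high) with a flat upright bar across its top to grip: 14 mm thick (cap's x), 52 mm long (cap's y), 30 mm high; 0.06 to 0.13 kg. Origin: centre of the skirt's lower edge, z up; the bar's foot is 26.5 mm, its top 56.5 mm above it. Screwed on, its lower edge is 21.5 mm below the jar's mouth, the bar within 0.1 rad of the clamp's y.
- cap_bar_top (a point): Middle of the top of the cap's bar; axes as the cap's. Grip the bar by its flat sides at about 45 N. Turned the right way the cap moves easily and comes free after 0.75 to 1.1 rad (turn about 1.25; it stops at 1.8).
- keeper (a joint): How far the steel keeper is slid back from the cap, in m: 0 fully forward, 0.06 fully back (end stop). It slides along the clamp's +y, away from the jar, with about 2.5 N of friction and stays where left. Its fork (two prongs 8 mm thick, 25 mm apart, tops 137 mm above the clamp's underside) straddles the end of the cap's bar when forward and keeps it from turning.
- keeper_grip (a point): On the keeper's black upright post, which is 24 mm along the clamp's x, 14 mm along y and stands 36 mm above the keeper's plate; the point is at its middle in x and y and 13 mm below its top (23 mm above the plate). 88 mm from the jar's axis when forward, 148 mm when back. Moves with the keeper; axes as the clamp's.
- bowl: Bystander: blue plastic bowl, 150 mm wide, 60 mm high; origin under its centre.
- spoon: Bystander: steel spoon lying flat, 180 mm long, along its x; origin under its middle.
- eggcup: Bystander: white ceramic egg cup, 48 mm wide, 60 mm high, beside the clamp; origin under its centre.
- jar_a: Bystander: closed glass jar, 68 mm wide, 100 mm high; origin under its centre.
- jar_b: Bystander: closed glass jar, 60 mm wide, 85 mm high; origin under its centre.
There are look-alikes about, which are no part of the job. What is shaped like the clamp but blue is not meant.

How it is judged:
By the outcome, as a careful person would: the job done as asked, in the order asked, and still so for the second after the job is handed in, while the arm keeps its last pose, push and grip.
It also fails if it takes over 51 s, if anything falls off the work surface, if the arm or the gripper's body presses on something with over 40 N, if the wrist force passes 120 N, or if a joint passes its speed limit or range.

## Working session

There is one attempt and no reset: what is moved stays moved. The work goes in short steps, Python scripts to look and compute and a shell command to move; the robot and the scene stay as the last step left them, time stands still between calls to the robot, and variables do not carry over. Pictures are saved under pics/ and viewed, about 8 in all and at most 12, crops included, and the job is handed in when it is done.

```bash
mkdir -p pics; ls; cat > h.py <<'E'
import numpy as np, cv2
from rig import ctrl
def grab(n,out=None):
    s=ctrl.get_state(); f=ctrl.grab_frame(n)
    f['K']=np.array([[f['fx'],0,f['cx']],[0,f['fy'],f['cy']],[0,0,1.]]); f['D']=np.array(f['dist_coeffs'],float)
    if 'rvec' in f:
        R=cv2.Rodrigues(np.array(f['rvec'],float))[0]; t=np.array(f['tvec'],float).ravel()
    else:
        H=np.array(f['hand_eye']); T=np.eye(4); T[:3,:3]=s['orientation']; T[:3,3]=s['position']
        W=np.linalg.inv(T@H); R=W[:3,:3]; t=W[:3,3]
    f['R'],f['t']=R,t
    if out: cv2.imwrite(out,f['color'][:,:,::-1])
    return f
def ray(f,uv):
    p=cv2.undistortPoints(np.array([[uv]],float),f['K'],f['D']).ravel()
    return -f['R'].T@f['t'], f['R'].T@np.array([p[0],p[1],1])
def onz(f,uv,z):
    c,d=ray(f,uv); return c+d*(z-c[2])/d[2]
def proj(f,P):
    return cv2.projectPoints(np.array(P,float).reshape(-1,3),cv2.Rodrigues(f['R'])[0],f['t'],f['K'],f['D'])[0].reshape(-1,2)
E
python3 - <<'E'
from h import *
a=grab('top','pics/top.png');b=grab('side','pics/side.png')
s=ctrl.get_state()
print(s['t'],s['position'],np.round(s['orientation'],3),s['wrist_force'],s['torque'],s['width'])
for f in(a,b): print(-f['R'].T@f['t'],f['fx'])
E
```

```text
pics
0.1 [ 0.21722809 -0.6386829   0.23054441] [[ 0.947  0.322 -0.001]
 [ 0.322 -0.947  0.001]
 [-0.    -0.001 -1.   ]] [-0.1799     -0.07849342  0.6892935 ] [ 0.02834906 -0.02476737  0.00486851] 0.08562298622850614
[ 0.29760206 -0.06007606  1.12651553] 365.3130068309415
[0.07156514 0.88973249 0.76055811] 417.87120353402827
```

View pics/top.png

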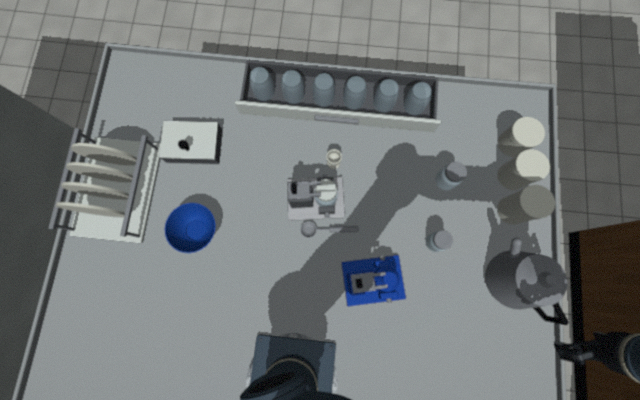

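View pics/side.png

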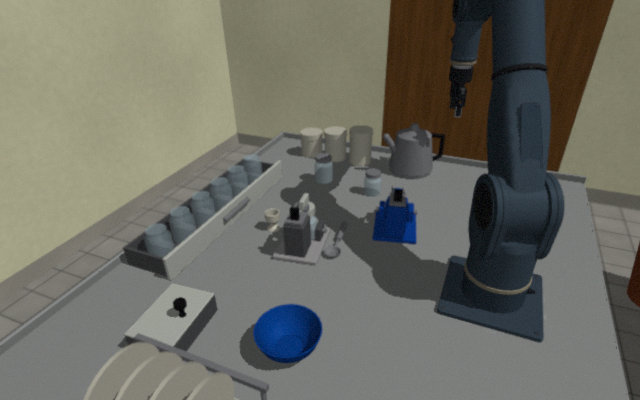

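The top view shows two clamp shapes: a grey aluminium one at (316,195) and a blue one at (374,280). In the side view they are at (300,235) and (397,215). By the description the grey one is meant, with its tower to the left in the top view (world +y). The black knob on the white box at (185,143) could be mistaken for the keeper post. The egg cup (334,156), spoon (325,228) and canisters are bystanders. I'll check the choice in a close crop.

```bash
python3 - <<'E'
from h import *
a=cv2.imread('pics/top.png')[145:245,275:365]; b=cv2.imread('pics/side.png')[180:270,260:350]
a=cv2.resize(a,None,fx=4.4,fy=5.5*.8,interpolation=2); b=cv2.resize(b,(396,440),interpolation=2)
b=cv2.resize(cv2.imread('pics/side.png')[180:280,260:350],(396,440),interpolation=2)
cv2.imwrite('pics/crop.png',np.hstack([a,b]))
E
```

```text
(no output)
```

View pics/crop.png

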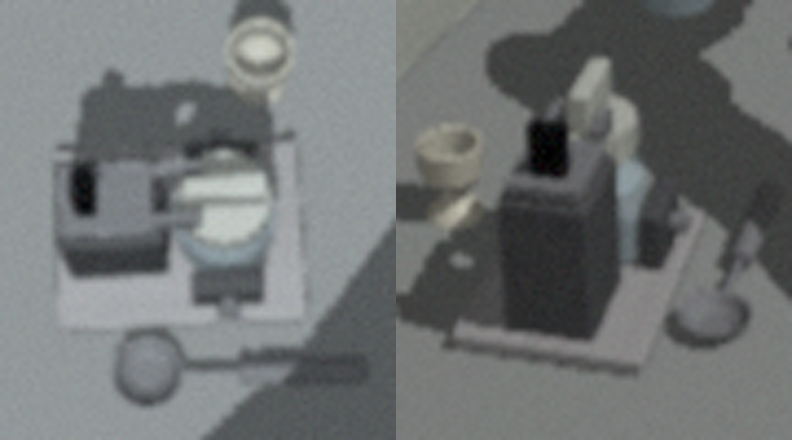

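The crop confirms the grey clamp: black post at crop (84,188) in the top view and (547,128) in the side view, white cap bar next to the fork. I'll triangulate roughly, then go over it with the wrist camera.

```bash
cat >> h.py <<'E'
def tri(r):
    A=np.zeros((3,3));b=np.zeros(3)
    for c,d in r:
        d=d/np.linalg.norm(d);M=np.eye(3)-np.outer(d,d);A+=M;b+=M@c
    p=np.linalg.solve(A,b); return p,[np.linalg.norm(np.cross(p-c,d/np.linalg.norm(d))) for c,d in r]
E
python3 - <<'E'
from h import *
a=grab('top');b=grab('side')
T=lambda u,v:(275+u/4.4,145+v/4.4); S=lambda u,v:(260+(u-396)/4.4,180+v/4.4)
print('post',tri([ray(a,T(84,170)),ray(b,S(547,125))]))
print('bar',tri([ray(a,T(225,190)),ray(b,S(592,75))]))
print('base',[onz(a,T(*p),.014).round(3) for p in((60,325),(308,318),(292,135),(60,150))])
w=ctrl.grab_frame('wrist');print(np.round(w['hand_eye'],3),w['fx'])
E
```

```text
post (array([0.5311294 , 0.04257473, 0.16152686]), [np.float64(0.005045333599944843), np.float64(0.005045333599944786)])
bar (array([ 0.5360516 , -0.04360026,  0.14745581]), [np.float64(0.0001851686285384022), np.float64(0.00018516862853848405)])
base [array([0.46 , 0.063, 0.014]), array([ 0.483, -0.109,  0.014]), array([ 0.614, -0.085,  0.014]), array([0.585, 0.079, 0.014])]
[[ 0.001 -0.945 -0.327  0.084]
 [ 1.     0.001  0.     0.001]
 [ 0.    -0.327  0.945 -0.143]
 [ 0.     0.     0.     1.   ]] 308.890832713905
```

```bash
python3 -m inch '[[[1.6,3.2,0.3],0.65],[[1.6,3.2,0.3],0.65],[[1.6,3.2,0.3],0.65],[[1.6,3.2,0.3],0.65],[[1.6,3.2,0.3],0.65]]'
python3 -m inch '[[[1.6,3.2,0.3],0.65],[[1.6,3.2,0.3],0.65],[[1.6,3.2,0.3],0.65],[[1.6,3.2,0.3],0.65],[[1.6,3.2,0.3],0.65]]'
```

```text
t: 0.75
position: [0.2978, -0.4777, 0.2464]
orientation: [[0.783, 0.622, -0.0], [0.622, -0.783, -0.0], [-0.0, 0.0, -1.0]]
wrist_force: [0.6, -0.2, -0.2]
width: 0.0854
t: 1.25
position: [0.3777, -0.3177, 0.2615]
orientation: [[0.531, 0.847, 0.0], [0.847, -0.531, -0.0], [-0.0, 0.0, -1.0]]
wrist_force: [0.3, -0.1, 0.1]
width: 0.085
```

```bash
python3 -m inch '[[[1.6,3.2,0.3],0.65],[[1.6,3.2,0.3],0.65],[[1.6,3.2,0.3],0.65],[[1.6,3.2,0.3],0.65],[[1.6,3.2,0.3],0.65]]' >/dev/null
python3 -m inch '[[[1.6,3.2,0.3],0.65],[[1.6,3.2,0.3],0.65],[[1.6,3.2,0.3],0.65],[[1.6,3.2,0.3],0.65],[[1.6,3.2,0.3],0.65]]' >/dev/null
python3 -m inch '[[[0,0,0],0],[[0,0,0],0],[[0,0,0],0]]'
python3 - <<'E'
from h import *
grab('wrist','pics/w1.png')
E
```

```text
t: 2.55
position: [0.5369, -0.0002, 0.2911]
orientation: [[-0.116, 0.993, -0.001], [0.993, 0.116, -0.001], [-0.001, -0.001, -1.0]]
wrist_force: [0.2, -0.1, 0.2]
width: 0.0854
```

View pics/w1.png

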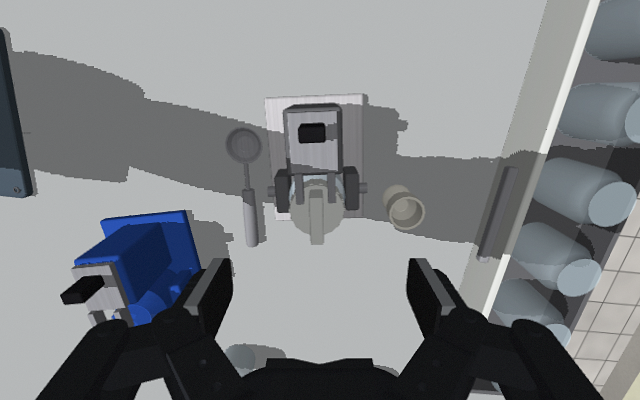

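The wrist view shows the grey clamp with its post at (311,133), the cap bar from (316,190) to (317,244), and the egg cup at (405,208). I'll zoom in for accurate edges.

```bash
python3 - <<'E'
from h import *
f=grab('wrist'); np.save('pics/w.npy',np.r_[f['R'].ravel(),f['t']])
c=f['color'][:,:,::-1][85:255,255:385]
cv2.imwrite('pics/c1.png',cv2.resize(c,None,fx=3.5,fy=3.5,interpolation=cv2.INTER_NEAREST))
g=cv2.cvtColor(f['color'],cv2.COLOR_RGB2GRAY)
n,l,st,ce=cv2.connectedComponentsWithStats((g[115:150,285:340]<35).astype(np.uint8))
print(st[1:]+[285,115,0,0,0],ce[1:]+[285,115])
E
```

```text
[[298 123  27  20 479]] [[311.434238   132.60751566]]
```

View pics/c1.png

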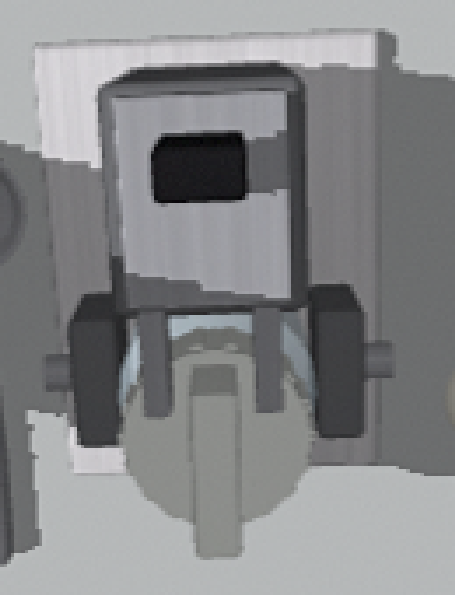

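```bash
python3 - <<'E'
from h import *
f=grab('wrist')
P=lambda u,v:(255+u/3.5,85+v/3.5)
bt=np.array([onz(f,P(*p),.1475) for p in((190,395),(241,395),(242,558),(197,558))]);print(bt.round(4),bt.mean(0))
d=(bt[0]+bt[1]-bt[2]-bt[3])/2;print('bar len',np.linalg.norm(d),'yaw',np.arctan2(-d[0],d[1]))
for z in(.155,.161):
  pt=np.array([onz(f,P(*p),z) for p in((155,144),(244,142),(244,199),(153,203))]);print(z,pt.round(4),pt.mean(0))
  print(np.linalg.norm(pt[0]-pt[1]),np.linalg.norm(pt[1]-pt[2]), np.linalg.norm((pt.mean(0)-bt.mean(0))[:2]), 'dir',pt.mean(0)-bt.mean(0))
b=np.array([onz(f,P(*p),.014) for p in((35,45),(378,32),(381,466),(74,472))]);print(b.round(4))
e=b[1]-b[0];print('base yaw',np.arctan2(e[1],e[0]),np.linalg.norm(e)); e=b[1]-b[2];print(np.arctan2(-e[0],e[1]),np.linalg.norm(e))
s=ctrl.get_state();print(s['position'],'tool y yaw',np.arctan2(s['orientation'][1][1],s['orientation'][0][1]))
E
```

```text
[[ 0.529  -0.0182  0.1475]
 [ 0.5432 -0.0165  0.1475]
 [ 0.5498 -0.0674  0.1475]
 [ 0.5365 -0.0689  0.1475]] [ 0.53961718 -0.04275295  0.1475    ]
bar len 0.05127669193607231 yaw 0.13758286312818643
0.155 [[0.5129 0.0505 0.155 ]
 [0.5353 0.0536 0.155 ]
 [0.537  0.0393 0.155 ]
 [0.5139 0.0355 0.155 ]] [0.52476953 0.0447303  0.155     ]
0.022565159967575455 0.014420423362662667 0.08873427833018907 dir [-0.01484765  0.08748325  0.0075    ]
0.161 [[0.5132 0.0512 0.161 ]
 [0.5351 0.0542 0.161 ]
 [0.5368 0.0402 0.161 ]
 [0.5141 0.0366 0.161 ]] [0.52481451 0.04555293 0.161     ]
0.022080131543079494 0.014110462554309944 0.0895379637106104 dir [-0.01480267  0.08830588  0.0135    ]
[[ 0.4581  0.0649  0.014 ]
 [ 0.5838  0.0843  0.014 ]
 [ 0.6133 -0.0875  0.014 ]
 [ 0.485  -0.1054  0.014 ]]
base yaw 0.1531381697177627 0.12717557959114664
0.17028478023656488 0.17424848530291193
[ 5.37010633e-01 -2.77217492e-04  2.91269238e-01] tool y yaw 0.11625038903414915
```

```bash
python3 - <<'E'
from h import *
f=grab('wrist');s=grab('side')
for z in(.149,.155,.161,.167,.173): print(z,proj(s,onz(f,(255+199/3.5,85+173/3.5),z)))
g=cv2.cvtColor(s['color'],cv2.COLOR_RGB2GRAY)[200:226,284:306];
for i,r in enumerate(g):print(200+i,*r)
E
python3 -m inch '[[[-0.6,2.2,0],0.2],[[-0.6,2.3,0],0.23],[[0,0,-2.5],0],[[0,0,-2.5],0],[[0,0,-2.5],0]]'
```

```text
0.149 [[294.61177298 212.53577589]]
0.155 [[294.35253191 210.82056834]]
0.161 [[294.09153109 209.09386763]]
0.167 [[293.82875183 207.35555314]]
0.173 [[293.56417517 205.6055025 ]]
200 127 125 127 127 125 129 126 130 126 126 127 125 127 129 122 114 98 92 90 86 85 79
201 127 128 126 126 127 126 128 126 127 126 125 126 127 127 119 105 99 99 97 90 79 76
202 127 127 125 127 128 127 127 130 125 126 123 117 109 105 96 99 103 104 101 89 80 78
203 126 127 127 128 125 125 130 126 126 122 119 98 77 70 76 94 102 102 99 87 80 75
204 125 127 127 131 126 127 127 125 125 125 103 77 62 55 75 97 101 100 102 92 78 72
205 127 129 127 129 127 128 126 125 123 114 88 65 58 57 78 97 103 101 103 92 79 67
206 126 126 127 125 123 129 113 100 96 86 62 55 48 50 72 92 101 99 101 93 76 63
207 128 128 128 127 126 116 83 51 41 36 38 32 30 38 63 94 103 101 100 93 75 60
208 125 129 127 127 125 99 56 24 20 18 23 11 25 17 43 90 104 101 100 93 73 58
209 124 128 127 126 125 88 37 13 15 11 17 16 13 17 36 76 94 98 102 91 78 59
210 126 126 128 125 122 88 32 13 12 2 20 4 14 14 26 67 87 97 94 85 77 64
211 127 129 126 126 123 8
[... 561 characters left out ...]
80
219 126 118 105 90 86 83 68 44 34 30 30 25 16 16 46 88 105 108 104 103 93 79
220 121 115 110 104 101 102 96 84 77 76 76 66 61 65 76 100 105 107 105 94 83 72
221 113 107 106 101 105 108 106 104 100 102 103 97 93 93 101 107 106 108 102 87 74 73
222 92 84 84 89 85 96 91 89 92 97 102 102 105 106 107 105 102 103 96 82 74 72
223 65 63 71 74 72 69 73 70 75 81 85 91 92 98 95 93 93 97 89 79 71 73
224 50 53 59 59 55 55 57 61 64 72 69 70 72 72 71 76 78 86 79 71 77 66
225 60 59 60 56 57 59 51 48 59 57 61 60 60 60 62 65 69 78 74 75 72 63
t: 3.3
position: [0.5253, 0.0457, 0.2157]
orientation: [[-0.162, 0.987, 0.001], [0.987, 0.162, -0.0], [-0.0, 0.001, -1.0]]
wrist_force: [0.6, -0.3, 0.3]
width: 0.0854
```

```bash
python3 -m inch '[[[0,0,-2.5],0],[[0,0,-2.5],0],[[0,0,-2],0],[[0,0,-1],0],[[0,0,-0.3],0]]'
python3 -m inch '[[[0,0,0],0],[[0,0,0],0],[[0,0,0],0],[[0,0,0],0],[[0,0,0],0]]' 0
```

```text
t: 3.8
position: [0.525, 0.0456, 0.1326]
orientation: [[-0.162, 0.987, -0.001], [0.987, 0.162, -0.0], [0.0, -0.001, -1.0]]
wrist_force: [0.2, 0.1, 0.1]
width: 0.0853
t: 4.3
position: [0.5248, 0.0458, 0.1341]
orientation: [[-0.162, 0.987, -0.0], [0.987, 0.162, -0.001], [-0.001, -0.0, -1.0]]
wrist_force: [-4.7, -1.4, 7.5]
width: 0.0234
```

```bash
python3 -m inch '[[[0,0,0],0],[[0,0,0],0],[[0,0,0],0]]'
```

```text
t: 4.6
position: [0.5248, 0.0458, 0.1341]
orientation: [[-0.162, 0.987, -0.0], [0.987, 0.162, -0.001], [-0.001, -0.001, -1.0]]
wrist_force: [-4.6, -0.2, 9.6]
width: 0.0232
```

```bash
python3 -m inch '[[[0,0,0.1],0],[[-0.16,0.99,0],0],[[-0.16,0.99,0],0],[[-0.16,0.99,0],0],[[-0.16,0.99,0],0]]'
python3 -m inch '[[[-0.16,0.99,0],0],[[-0.08,0.49,0],0],[[0,0,0],0],[[0,0,0],0]]'
```

```text
t: 5.1
position: [0.5183, 0.0866, 0.1342]
orientation: [[-0.163, 0.987, -0.001], [0.987, 0.163, -0.0], [-0.0, -0.001, -1.0]]
wrist_force: [-3.0, -3.8, 0.0]
width: 0.0229
t: 5.5
position: [0.5159, 0.1016, 0.1342]
orientation: [[-0.164, 0.986, -0.001], [0.986, 0.164, 0.001], [0.001, -0.001, -1.0]]
wrist_force: [-5.4, 1.3, -0.1]
width: 0.0232
```

```bash
python3 -m inch '[[[-0.04,0.25,0],0],[[-0.03,0.2,0],0],[[0,0,0],0],[[0,0,0],0]]'
```

```text
t: 5.9
position: [0.5156, 0.1036, 0.1342]
orientation: [[-0.162, 0.987, -0.001], [0.987, 0.162, -0.001], [-0.001, -0.001, -1.0]]
wrist_force: [-4.3, -5.6, 1.2]
width: 0.023
```

```bash
python3 -m inch '[[[-0.03,0.2,0],0],[[0,0.1,0],0],[[0,0,0],0],[[0,0,0],0]]'
```

```text
t: 6.3
position: [0.5156, 0.1037, 0.1341]
orientation: [[-0.16, 0.987, -0.001], [0.987, 0.16, -0.005], [-0.005, -0.002, -1.0]]
wrist_force: [-3.1, -15.0, 3.6]
width: 0.0231
```

```bash
python3 -m inch '[[[0.04,-0.3,0],0],[[0,0,0],0],[[0,0,0],0],[[0,0,0],0]]' 1
python3 -m inch '[[[0,0,2],0],[[0,0,3],0],[[0,0,3],0],[[0,0,3],0],[[0.6,-3,1],0]]'
python3 -m inch '[[[0.6,-4,1],0],[[0.6,-4,1],0],[[0.6,-3.6,1],0],[[0,0,0],0],[[0,0,0],0]]'
python3 - <<'E'
from h import *
f=grab('wrist')
cv2.imwrite('pics/w2.png',f['color'][:,:,::-1]); print(ctrl.get_state()['position'],ctrl.get_state()['q'])
print('expected bar',proj(f,[[.5396,-.0428,.1475]]))
E
```

```text
t: 6.7
position: [0.5164, 0.1056, 0.1345]
orientation: [[-0.163, 0.987, 0.001], [0.987, 0.163, 0.001], [0.001, 0.001, -1.0]]
wrist_force: [-0.4, -0.7, 0.1]
width: 0.079
t: 7.2
position: [0.5227, 0.0798, 0.2578]
orientation: [[-0.17, 0.985, 0.005], [0.986, 0.17, 0.004], [0.003, 0.006, -1.0]]
wrist_force: [0.1, 0.6, -1.5]
width: 0.0853
t: 7.7
position: [0.5401, -0.0414, 0.2843]
orientation: [[-0.161, 0.987, 0.001], [0.987, 0.161, 0.0], [0.0, 0.001, -1.0]]
wrist_force: [0.6, 0.5, 0.2]
width: 0.0853
[ 0.53989082 -0.04018467  0.28421187] [ 0.33641581  0.35771839 -0.49119644  1.69776835  0.18258253  1.13170215
 -0.04237161]
expected bar [[318.5260351  184.98961202]]
```

View pics/w2.png

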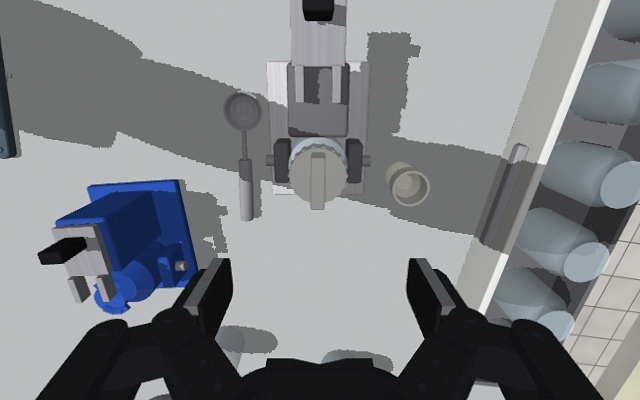

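The keeper is back, with its fork prongs at (300,82) and (337,82), well clear of the cap. The bar spans (317,152) to (318,208). I'll measure the bar edges now.

```bash
python3 - <<'E'
from h import *
f=grab('wrist'); g=cv2.cvtColor(f['color'],cv2.COLOR_RGB2GRAY).astype(int)
for y in range(150,214,6): print(y,*g[y,304:334])
print('col318',*g[145:215,318])
E
```

```text
150 111 108 105 107 107 117 133 137 144 145 146 146 145 146 144 146 146 146 145 144 140 123 114 103 103 109 106 101 104 106
156 145 145 145 145 145 147 142 122 107 109 111 110 110 109 108 108 108 110 110 108 108 127 148 147 144 145 145 145 146 146
162 145 144 145 147 146 145 137 127 140 147 146 145 146 146 146 145 146 146 145 145 139 129 133 147 144 145 145 145 144 146
168 145 145 145 146 146 145 138 123 140 147 146 145 145 146 144 146 145 146 145 145 135 133 146 145 145 144 144 145 146 144
174 144 142 144 145 145 144 135 125 142 147 145 146 145 146 145 144 146 146 145 145 131 128 147 144 143 146 143 144 145 145
180 144 144 144 145 145 144 139 129 141 144 144 144 146 144 145 143 145 143 145 142 129 130 144 144 145 143 145 143 144 143
186 145 144 144 143 144 145 139 131 141 146 145 144 144 145 145 144 144 145 145 143 128 128 146 145 142 145 144 144 145 145
192 144 143 145 143 144 138 127 134 141 146 144 143 144 145 144 144 144 145 145 143 130 127 146 144 144 144 144 145 144 142
198 143 144 145 144 145 138 127 136 143 145 144 145 143 144 144 145 145 144 144 139 130 133 145 144 145 145 145 144 143 144
204 188 188 188 189 190 180 151 133 143 144 144 145 143 144 144 145 144 146 144 135 138 170 190 188 189 188 189 189 188 188
210 188 189 188 189 189 190 176 143 129 130 130 132 135 137 135 134 136 137 137 135 163 189 188 188 188 186 188 187 188 187
col318 115 107 108 109 134 144 146 147 129 110 109 108 110 108 125 142 146 146 146 146 146 145 145 144 146 146 146 145 146 145 145 146 145 145 146 145 143 145 145 145 144 145 143 145 145 145 144 144 144 144 145 144 143 144 144 145 144 144 145 144 145 145 143 144 143 135 165 188 188 188
```

```bash
python3 - <<'E'
from h import *
f=grab('wrist'); z=.1475
a=onz(f,(318.2,159),z);b=onz(f,(317.2,209.8),z);d=a-b
print(a,b,(a+b)/2,np.linalg.norm(d),'yaw',np.arctan2(-d[0],d[1]))
print(np.linalg.norm(onz(f,(310.8,180),z)-onz(f,(324.8,180),z)))
s=ctrl.get_state();print(s['position'],np.arctan2(s['orientation'][1][1],s['orientation'][0][1]))
E
```

```text
[ 0.53472563 -0.01635096  0.1475    ] [ 0.54201881 -0.06597677  0.1475    ] [ 0.53837222 -0.04116386  0.1475    ] 0.05015886576043141 yaw 0.14591869229058665
0.013165547769580772
[ 0.53974049 -0.03949019  0.28411386] 0.16578525503037309
```

```bash
python3 -m inch '[[[-0.08,-0.25,-2],-0.2],[[0,0,-3],0],[[0,0,-3],0],[[0,0,-3],0],[[0,0,-2.6],0]]'
python3 -m inch '[[[0,0,-1.5],0],[[0,0,-0.7],0],[[0,0,0],0],[[0,0,0],0]]'
```

```text
t: 8.35
position: [0.5386, -0.0421, 0.1468]
orientation: [[-0.144, 0.99, -0.001], [0.99, 0.144, 0.001], [0.001, -0.001, -1.0]]
wrist_force: [0.4, 0.1, 0.2]
width: 0.0854
t: 8.75
position: [0.5396, -0.043, 0.127]
orientation: [[-0.143, 0.99, 0.001], [0.99, 0.143, 0.0], [0.0, 0.001, -1.0]]
wrist_force: [0.5, -0.2, 0.4]
width: 0.0857
```

```bash
python3 -m inch '[[[-0.05,0.05,-0.45],0],[[0,0,0],0],[[0,0,0],0]]'
python3 -m inch '[[[0,0,0],0],[[0,0,0],0],[[0,0,0],0],[[0,0,0],0],[[0,0,0],0]]' 0
python3 -m inch '[[[0,0,0],0],[[0,0,0],0],[[0,0,0],0],[[0,0,0],0],[[0,0,0],0]]'
python3 -c "
from h import *
s=ctrl.get_state();print(s['torque'],s['q'])"
```

```text
t: 9.05
position: [0.5387, -0.0432, 0.1221]
orientation: [[-0.142, 0.99, 0.0], [0.99, 0.142, -0.0], [-0.0, 0.0, -1.0]]
wrist_force: [-0.1, 0.3, -0.2]
width: 0.0856
t: 9.55
position: [0.5388, -0.0432, 0.1219]
orientation: [[-0.142, 0.99, 0.0], [0.99, 0.142, 0.0], [-0.0, 0.0, -1.0]]
wrist_force: [-4.9, -0.5, 18.9]
width: 0.0126
t: 10.05
position: [0.5388, -0.0432, 0.122]
orientation: [[-0.142, 0.99, 0.0], [0.99, 0.142, -0.0], [-0.0, 0.0, -1.0]]
wrist_force: [0.1, 0.4, 4.7]
width: 0.0128
[-0.12728232  0.19958577  0.02885985] [ 0.28097543  0.52844067 -0.4257355   1.91906807  0.30802465  0.75751476
 -0.176956  ]
```

```bash
cat > q.py <<'E'
from h import *
s=ctrl.get_state();o=np.array(s['orientation']);print('t',s['t'],'pos',np.round(s['position'],4),'yaw',round(float(np.arctan2(o[1,1],o[0,1])),4),'tz',np.round(s['torque'],2),'F',np.round(s['wrist_force'],1),'w',round(s['width'],4),'tilt',round(float(np.hypot(o[0,2],o[1,2])),4))
E
python3 -m inch '[[[0,0,0],0.4],[[0,0,0],0.4],[[0,0,0],0.0]]'>/dev/null; python3 q.py
python3 -m inch '[[[0,0,0],0.4],[[0,0,0],0.4],[[0,0,0],0.0]]'>/dev/null; python3 q.py
```

```text
t 10.35 pos [ 0.5389 -0.0431  0.1219] yaw 0.2269 tz [-0.02  0.06  0.1 ] F [-0.9  0.4  6.1] w 0.0134 tilt 0.0005
t 10.65 pos [ 0.5389 -0.0431  0.122 ] yaw 0.31 tz [-0.02  0.1  -0.02] F [-0.2 -0.3  5.2] w 0.0129 tilt 0.0005
```

```bash

python3 -m inch '[[[0,0,0],0.4],[[0,0,0],0.4],[[0,0,0],0.0]]'>/dev/null; python3 q.py
python3 -m inch '[[[0,0,0],0.4],[[0,0,0],0.4],[[0,0,0],0.0]]'>/dev/null; python3 q.py
```

```text
t 10.95 pos [ 0.5389 -0.0432  0.122 ] yaw 0.3936 tz [-0.11  0.06  0.09] F [0.8 0.4 5.7] w 0.013 tilt 0.0005
t 11.25 pos [ 0.5391 -0.0431  0.122 ] yaw 0.476 tz [ 0.13 -0.16 -0.52] F [0.7 1.5 4.5] w 0.0129 tilt 0.0009
```

```bash

python3 -m inch '[[[0,0,0],0.15],[[0,0,0],0.0]]'>/dev/null; python3 q.py
python3 -m inch '[[[0,0,0],-0.5],[[0,0,0],-0.5],[[0,0,0],0.0]]'>/dev/null; python3 q.py
```

```text
t 11.45 pos [ 0.539  -0.0431  0.122 ] yaw 0.492 tz [ 0.19 -0.36 -0.86] F [1.8 0.9 4.9] w 0.0126 tilt 0.0009
t 11.75 pos [ 0.5388 -0.0432  0.122 ] yaw 0.3871 tz [-0.08 -0.18 -0.04] F [ 0.2 -0.9  6.4] w 0.0127 tilt 0.0007
```

Counter-clockwise (+z) runs into a hard stop about 0.33 rad from the start: torque rose to -0.52, then -0.86 N m. So the thread is left-handed and I'll turn clockwise.

```bash

python3 -m inch '[[[0,0,0],-0.6],[[0,0,0],-0.6],[[0,0,0],-0.6],[[0,0,0],-0.6],[[0,0,0],0]]'>/dev/null; python3 q.py
python3 -m inch '[[[0,0,0],-0.6],[[0,0,0],-0.6],[[0,0,0],-0.6],[[0,0,0],-0.6],[[0,0,0],0]]'>/dev/null; python3 q.py
```

```text
t 12.25 pos [ 0.5387 -0.0433  0.1219] yaw 0.1353 tz [-0.1  -0.01 -0.14] F [ 0.1 -0.7  6.9] w 0.0127 tilt 0.0007
t 12.75 pos [ 0.5385 -0.0432  0.122 ] yaw -0.1161 tz [ 0.02  0.06 -0.09] F [-0.8  0.8  6.8] w 0.013 tilt 0.0005
```

```bash

python3 -m inch '[[[0,0,0],-0.6],[[0,0,0],-0.6],[[0,0,0],-0.6],[[0,0,0],-0.6],[[0,0,0],0]]'>/dev/null; python3 q.py
```

```text
t 13.25 pos [ 0.5383 -0.0431  0.1219] yaw -0.3672 tz [ 0.08  0.22 -0.09] F [-1.1  0.2  7.5] w 0.0128 tilt 0.0007
```

```bash

python3 -m inch '[[[0,0,0],-0.6],[[0,0,0],-0.6],[[0,0,0],-0.6],[[0,0,0],-0.6],[[0,0,0],0]]'>/dev/null; python3 q.py
python3 -m inch '[[[0,0,0],-0.6],[[0,0,0],-0.6],[[0,0,0],-0.6],[[0,0,0],-0.6],[[0,0,0],0]]'>/dev/null; python3 q.py
python3 -m inch '[[[0,0,0],-0.6],[[0,0,0],-0.6],[[0,0,0],-0.6],[[0,0,0],-0.5],[[0,0,0],0]]'>/dev/null; python3 q.py
```

```text
t 13.75 pos [ 0.5381 -0.043   0.1219] yaw -0.6186 tz [ 0.15  0.39 -0.11] F [-2.9  0.6  8.2] w 0.0128 tilt 0.001
t 14.25 pos [ 0.538  -0.0427  0.1219] yaw -0.8697 tz [ 0.3   0.45 -0.11] F [-1.7  1.9  8. ] w 0.0133 tilt 0.0011
t 14.75 pos [ 0.5378 -0.0426  0.1219] yaw -1.1101 tz [ 0.48  0.58 -0.01] F [-1.8  1.1  9.4] w 0.0129 tilt 0.0014
```

```bash

python3 -m inch '[[[0,0,0.15],0],[[0,0,0.15],0],[[0,0,0.1],0],[[0,0,0],0]]'>/dev/null; python3 q.py
python3 -m inch '[[[0,0,0.15],0],[[0,0,0.15],0],[[0,0,0],0]]'>/dev/null; python3 q.py
```

```text
t 15.15 pos [ 0.5376 -0.0431  0.1252] yaw -1.1088 tz [ 0.35  0.53 -0.01] F [-1.7  1.3 -6.6] w 0.0126 tilt 0.0023
t 15.45 pos [ 0.5379 -0.0431  0.1289] yaw -1.1089 tz [0.53 1.2  0.01] F [-4.   1.3 -2.7] w 0.013 tilt 0.0015
```

```bash

python3 -m inch '[[[-0.05,0.02,0.2],0],[[0,0,0.3],0],[[0,0,0.3],0],[[0,0,0],0]]'>/dev/null; python3 q.py
python3 -m inch '[[[0,0,0.3],0],[[0,0,0.3],0],[[0,0,0.3],0],[[0,0,0],0]]'>/dev/null; python3 q.py
```

```text
t 15.85 pos [ 0.5391 -0.0429  0.1378] yaw -1.109 tz [ 0.51  0.35 -0.  ] F [-0.8  1.6  1.5] w 0.0128 tilt 0.0024
t 16.25 pos [ 0.5386 -0.0432  0.1464] yaw -1.1092 tz [ 0.01  0.01 -0.04] F [-1.  -0.  -1.4] w 0.0131 tilt 0.0013
```

```bash

python3 -m inch '[[[0,0,0.6],0],[[0,0,1.2],0],[[0,0,1.4],0],[[0,0,1.2],0],[[0,0,0.8],0]]'>/dev/null
python3 -m inch '[[[0,0,0.6],0],[[0,0,0.2],0],[[0,0,0],0],[[0,0,0],0],[[0,0,0],0]]'>/dev/null; python3 q.py
python3 - <<'E'
from h import *
w=grab('wrist');s=grab('side')
a=cv2.resize(s['color'][130:270,240:380],(500,500),interpolation=2)
b=cv2.resize(w['color'][:,150:500],(300,343)); b=np.vstack([b,np.zeros((157,300,3),np.uint8)])
cv2.imwrite('pics/end.png',np.hstack([a,b])[:,:,::-1])
E
```

```text
t 17.25 pos [ 0.5379 -0.043   0.2053] yaw -1.109 tz [ 0.01  0.01 -0.04] F [ 0.2  0.1 -1.1] w 0.0132 tilt 0.0009
```

View pics/end.png

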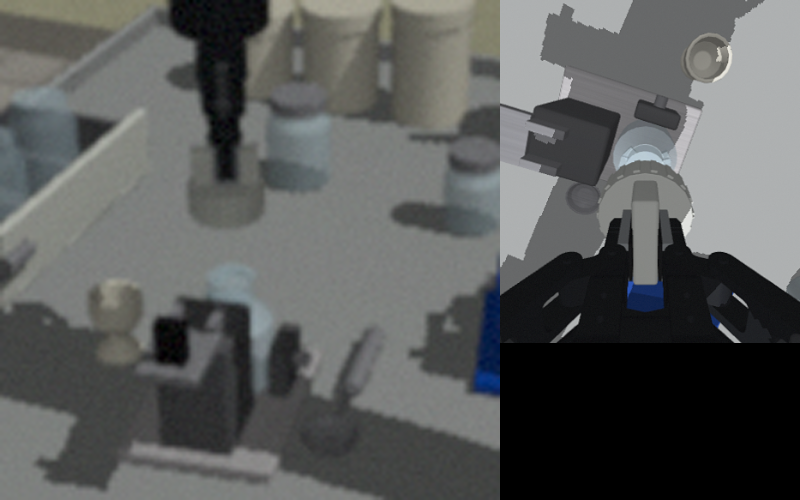

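The picture shows the cap level in the jaws at (225,200) in the side crop, and the open jar mouth below it at (230,275). The keeper is still back, and the egg cup and spoon haven't moved.

```bash
python3 -c "
from rig import ctrl
print(ctrl.hand_in())"; python3 q.py
```

```text
the job is handed in; nothing more can be done
None
the job is handed in; nothing more can be done
```

The cap is off and held level, about 8.3 cm above where it sat and straight above the jar. I handed the job in at about 17.4 s.

- **Keeper:** I slid it back about 59 mm by the tool reading. It was then at its end stop: a further 3 mm push gave 15 N with no movement. A picture showed the fork clear of the cap.
- **Thread:** turning counter-clockwise met a hard stop after about 0.33 rad. The torque was 0.52 N m there and 0.86 N m on one brief confirming nudge, which is more than the 0.5 N m given for the stop. The cap is therefore left-handed, so I turned it 1.25 rad clockwise from its start, with the torque staying under 0.15 N m.
- **Lift:** it came off straight up with at most about 7 N of pull. About 7 mm up there was a brief sideways rub of 4 N and 1.2 N m, which I eased with a 0.5 mm shift.
- **Last checks:** the tool was within 1 mm of where it gripped the cap, with tilt 0.001 rad, jaws 13 mm apart and a load of about 1.1 N. The last pictures showed the keeper still back and the egg cup and spoon unmoved. I did not specifically compare the bowl and the two closed jars with the first pictures, but the arm never went near them.

My measurements of the clamp's and the bar's angle differed by 0.01 to 0.03 rad between pictures, which made no difference to the grip. A state reading after hand-in was refused, as expected.

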